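# Draw a lamp mast's pin holes into line with a drift and pin it

## Robot

A 7-joint arm with a two-finger parallel gripper is mounted at the origin on a cart in front of the work surface, level with it; the furniture and walls round the work are solid. World frame = base frame: x ahead of the robot, y to its left, z up, the work surface at z = 0. Lengths are in m, angles in degrees, forces in N, time in s.
With the tool pointing down it reaches from about 0.4 to 0.85 m from the base axis. Payload 10.4 kg.
Tool frame: the origin (TCP) lies at the centre of the arm's flange, where the gripper is bolted on; the fingertips stand 173 mm ahead of it and the grasp point (between the pads) lies 155 mm ahead of it; z points along the fingers, y is the line along which they close (so a half turn about z gives the same grasp; the last joint's range is limited). The gripper opens to 85 mm and grips with 20 to 120 N. Pads are 22 mm wide; open, the fingers measure 114 mm over their backs; the gripper's body (76 mm by 85 mm) begins 54 mm behind the grasp point. The pads swing forward as they close: fully open they stand 13 mm farther back than shut.
Start: joints at [68.606, 19.034, -3.707, 83.658, 1.238, 77.344, -5.071], TCP at [0.215, -0.587, 0.405] pointing down, gripper open.
Joint ranges: [-148.97, 148.97], [-28.65, 121.19], [-84.17, 76.75], [9.2, 138.47], [-72.65, 252.65], [3.7, 117.97], [-149.18, 149.18]. Speed limits (degrees/s): [127.2, 127.2, 159.86, 159.86, 180, 180, 180].

## Interface

Orientations are given as [roll, pitch, yaw] about the fixed x, y, z axes, in that order (R = Rz(yaw) Ry(pitch) Rx(roll)).
In Python, from bench import movep, move_linear, move_j, grip, dwell, inverse_kinematics, get_state, capture, PlanningError, sign_off gives the robot as it stands. The module is installed in compiled form; this text tells all that it offers. Calls block until the motion is done:
- movep(position, orientation): joint-space move of the TCP to a pose.
- move_linear(position, ori=None, speed=0.15): straight line of the TCP; ori=None keeps the orientation; speed is the mean speed in m/s.
- move_j(angles): joint-space move.
- grip(opening, grip_force=None): finger opening in m; grip_force is the grip in N (None keeps the last); returns when the fingers have stopped.
- dwell(seconds).
- inverse_kinematics(position, orientation): joint angles nearest the present ones, or None.
- get_state(): the state.
- capture(name): name is "scene" or "top"; returns a dict with "color" (400x640x3 uint8, blue, green, red), "range_z" (400x640 float32, m along the optical axis (not along the pixel's ray), 0 where there is no reading), "fx", "fy", "cx", "cy" (pixels), "k1" (the pictures are not rectified: a ray, as slopes to the right and down, at radius r is drawn at 1 + k1 r^2 times it, then the intrinsics apply), "view" (4x4, takes a point from world to camera coordinates). Camera axes: x right, y down, z forward; pixel columns grow to the right and rows downward; lengths in m; the calibration is good to about 2 mm. A picture is of the moment at which its call begins.
A pose or a line that the arm cannot do raises PlanningError and nothing moves.
- sign_off(): hands the job in; it is judged then, once.
The state is a dict: "time_s": time; "joint_positions": joint angles; "qvel": joint speeds; "joint_torque": joint torques, N m; "position": TCP position; "tcp_rot": TCP orientation; "ft_force": force on the tool from outside, world axes, zero at the start; "ft_torque": the same for the moment, N m; "opening": finger opening in m; "grip_force": force on a finger pad.
Only numpy, scipy, OpenCV 4.12 (cv2) and the standard library are available. Lean on these libraries where they do the work, as an engineer would, in place of code of your own. Each camera call takes 0.05 s, during which the arm holds its last target. There are 200 camera calls.

## Task

The inner section of the work-lamp mast strapped on the desk stands a few millimetres too far out, so its two pin holes do not line up with those in the outer tube. Take the long tapered drift from the wooden block and press it slowly down through either hole, feeling for the way and giving way sideways rather than forcing it, until its collar sits on the tube and the holes are drawn into line; then gently put the short locking pin from the block fully home in the other hole, and leave both in place. Do not lean on the mast with the gripper, and leave the lamp, spool, lampholder and carton nearby alone.

Things in the scene. Friction and masses are not known exactly. Their poses are not given: they have to be found in the camera images.
- mast: Cradle with the mast's grey square outer tube (56 mm, 189 long), strapped on a board screwed to the desk. Origin: on the desk, mid-tube in x; y along the tube away from its open mouth; z up. Tube top at z = 78 mm; straps (y = 0 and 82, 18 wide) and mouth collar (y = -79) rise 3 mm more. 16 mm holes in the top, 84 mm apart, near y = +42 and -42: the tube may lie up to 13 mm off either way along y.
- inner (a joint): Slide of the aluminium inner tube in the outer one, in m: 0 when its two 16 mm holes are in line with the outer ones, positive when too far out of the mouth (its holes then lie that much toward mast -y). Starts 4 to 5.5 mm out. Stiff: about 6 N of friction, stays where it is left. Both top walls are 4 mm thick, one close under the other, holes chamfered 1 mm; below them 39 mm are free.
- block: Tool block of pale wood, 130 x 60 x 52 mm, fixed to the desk, with two vertical holes of 16.5 mm, 46 mm deep, at x = +35 mm and x = -35 mm, in which drift and pin stand (either may be in either hole). Origin: centre of its underside; x along the 130 mm side, z up.
- drift: Round steel drift, 0.16 kg. Origin: centre of its collar's underside; z up. Below: 12 mm of shank 15.2 mm in diameter, then a 28 mm taper to a 9 mm tip (40 mm down). Above: collar 26 mm diameter, 5 high; ribbed grip 22 mm from 5 to 57 mm; domed head 26 mm, top at 70 mm. About 10 N draw it in. Forced: if its contact forces on the mast, wedging and push added, pass 45 N (same for the pin).
- pin: Round locking pin, 0.07 kg, the shorter of the two. Origin: centre of its collar's underside; z up. Below: shank 13.5 mm in diameter, 34 long, its last 3.5 mm tapered to 9.6. Above: collar 25 mm diameter, 4 high; smooth aluminium grip 19 mm diameter from 4 to 38 mm; black button 9 mm wide up to 42 mm. Stands with its collar on the block.
- spot_lamp: White spot lamp standing on its lens, 54 mm across, 62 mm high; origin under it. Leave it alone.
- spool: Solder spool standing on its flange, 57 mm across, 38 mm high; origin under it. Leave it alone.
- holder: Black lampholder standing mouth down, 41 mm across, 40 mm high; origin under it. Leave it alone.
- lamp_box: Small lamp carton, 50 x 50 x 62 mm; origin under it. Leave it alone.
Things that resemble listed ones, but are neither listed nor needed, are in the scene too. Leave any pink or turquoise look-alike of the drift alone.

How it is judged (in metres and radians):
On the way:
1. the drift is home in one of the mast's holes (collar on the tube), the inner section is in line, and the pin has not been put in yet (((z of drift in the frame of mast between 0.075 and 0.08 m and x of drift in the frame of mast between -0.004 and 0.004 m and y of drift in the frame of mast between 0.026 and 0.058 m and angle between drift's own z axis and vertical below 0.06 rad) or (z of drift in the frame of mast between 0.075 and 0.08 m and x of drift in the frame of mast between -0.004 and 0.004 m and y of drift in the frame of mast between -0.058 and -0.026 m and angle between drift's own z axis and vertical below 0.06 rad)) and value of joint inner between -0.0025 and 0.0025 m and distance between pin and drift above 0.1 m), for 0.2 s.
At the end, for the whole second after the job is handed in: The drift stands in one of the mast's two holes and the pin in the other, each with its collar within 2 mm of the tube's top face and within 0.06 rad of upright; the inner section is in line within 2.5 mm; both are released and at rest (((z of drift in the frame of mast between 0.075 and 0.08 m and x of drift in the frame of mast between -0.004 and 0.004 m and y of drift in the frame of mast between 0.026 and 0.058 m and angle between each of drift, pin's own z axis and vertical below 0.06 rad and z of pin in the frame of mast between 0.075 and 0.08 m and x of pin in the frame of mast between -0.004 and 0.004 m and y of pin in the frame of mast between -0.058 and -0.026 m) or (z of drift in the frame of mast between 0.075 and 0.08 m and x of drift in the frame of mast between -0.004 and 0.004 m and y of drift in the frame of mast between -0.058 and -0.026 m and angle between each of drift, pin's own z axis and vertical below 0.06 rad and z of pin in the frame of mast between 0.075 and 0.08 m and x of pin in the frame of mast between -0.004 and 0.004 m and y of pin in the frame of mast between 0.026 and 0.058 m)) and value of joint inner between -0.0025 and 0.0025 m and linear speed of each of drift, pin below 0.01 m/s); the robot touches nothing.
It fails at once if the drift is forced: its contact forces on the mast add up to more than 45 N (contact force between drift and mast above 45 N).
It fails at once if the pin is forced: its contact forces on the mast add up to more than 45 N (contact force between pin and mast above 45 N).
It fails at once if the gripper or arm itself pushes on the mast (more than 5 N) (contact force between any of the fingers, the arm and mast above 5 N).
It fails at once if the spot lamp, solder spool, lampholder or carton is moved by more than 15 mm (distance of any of spot_lamp, spool, holder, lamp_box from where it was at the start of the episode above 0.015 m).
It also fails if it takes over 72 s, if anything falls off the work surface, if the arm or the gripper's body presses on something with over 40 N, if the wrist force passes 120 N, or if a joint passes its speed limit or range.

## Working session

There is one attempt and no reset: what is moved stays moved. The work goes in short steps, each a Python script; the robot and the scene stay as the last script left them, time stands still between calls to the robot, and variables do not carry over. Pictures are saved under pics/ and viewed, at most 10 in all, crops included, and the job is handed in when it is done.

```bash
mkdir -p pics; cat > h.py <<'E'
import numpy as np, cv2
from bench import *
def cap(n):
    c=capture(n); np.savez(f'{n}.npz',**c); return c
def load(n): return dict(np.load(f'{n}.npz'))
def rays(c,uv):
    K=np.array([[c['fx'],0,c['cx']],[0,c['fy'],c['cy']],[0,0,1]],float)
    p=cv2.undistortPoints(np.float64(uv).reshape(-1,1,2),K,np.array([float(c['k1']),0,0,0,0])).reshape(-1,2)
    return p
def cloud(c):
    h,w=c['range_z'].shape; u,v=np.meshgrid(np.arange(w),np.arange(h))
    p=rays(c,np.stack([u,v],-1).reshape(-1,2)); z=c['range_z'].reshape(-1,1)
    P=np.hstack([p*z,z]); V=c['view']; W=(P-V[:3,3])@V[:3,:3]
    W[z[:,0]==0]=np.nan
    return W.reshape(h,w,3)
def onplane(c,uv,zp):
    p=rays(c,uv); V=c['view']; R=V[:3,:3]; o=-R.T@V[:3,3]
    d=np.hstack([p,np.ones((len(p),1))])@R
    return o+d*((zp-o[2])/d[:,2:3])
E
python3 - <<'E'
from h import *
for n in('scene','top'):
    c=cap(n); cv2.imwrite(f'pics/{n}0.png',c['color']); V=c['view']; print(n,-V[:3,:3].T@V[:3,3],V[2,:3],c['fx'],c['k1'])
s=get_state(); print(s['time_s'],s['position'],s['tcp_rot'],s['ft_force'],s['opening'])
E
```

```text
scene [ 0.28054702 -0.70429314  0.76519918] [ 0.3086689   0.53485534 -0.78654516] 489.90548579766994 -0.09044966529293041
top [ 0.45754314 -0.18802013  0.91752472] [ 0.11605117 -0.04128887 -0.99238468] 421.43954894233894 -0.09976260671704945
0.1 [ 0.21475622 -0.58682963  0.40400443] [-1.79928281e+02  3.45777817e-03  2.01009716e+01] [-0.50011044 -0.12092409 -0.00690624] 0.08562475705797866
```

View pics/scene0.png

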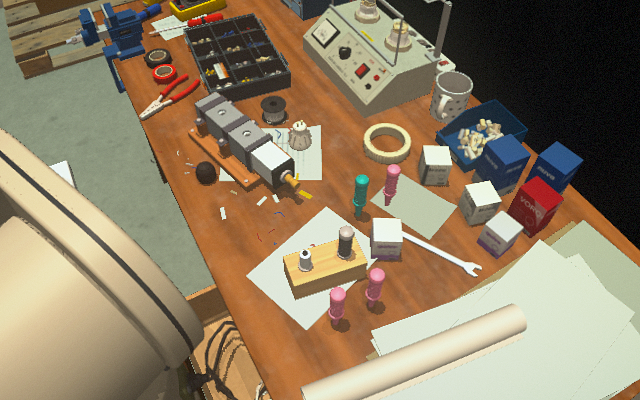

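View pics/top0.png

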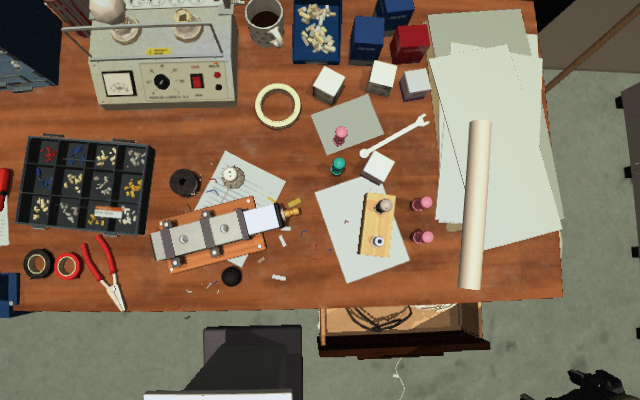

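Candidates for the drift: grey and black one in the block at scene (346,242) / top (384,206); pink ones at scene (337,305), (375,288), (391,185); turquoise at (360,195). The block one with steel/black grip is the drift; the pin is at scene (305,258) / top (378,241). Mast holes are near top (181,240) and (226,229), mouth to the right.

```bash
python3 - <<'E'
from h import *
t=load('top');s=load('scene')
a=cv2.resize(t['color'][180:280,140:300],None,fx=4.9,fy=4.9,interpolation=2)[:, :780]
b=cv2.resize(s['color'][215:300,270:400],None,fx=3,fy=3,interpolation=2)
cv2.imwrite('pics/a.png',cv2.resize(t['color'][185:275,145:305],(800,450),interpolation=2)); cv2.imwrite('pics/b.png',cv2.resize(s['color'][215:300,270:400],(780,510),interpolation=2))
W=cloud(t)
for n,u,v in [('hA',181,240),('hB',226,229),('tube',200,236),('drift',384,206),('pin',378,241),('block',378,225),('spool',184,183),('holder',232,176),('lamp?',232,276),('box',377,167),('pink',423,203),('pink2',423,237),('turq',338,166),('innertube',262,220)]:
    print(n,W[v-1:v+2,u-1:u+2].reshape(-1,3).mean(0).round(4))
Ws=cloud(s)
for n,u,v in [('drifttop',346,230),('pintop',305,252),('block',325,258),('holeA',221,108),('holeB',248,134)]:
    print(n,Ws[v,u].round(4))
E
```

```text
hA [0.4762 0.0527 0.0738]
hB [ 0.4984 -0.0294  0.0291]
tube [0.4833 0.0135 0.0783]
drift [nan nan nan]
pin [ 0.465  -0.3376  0.0924]
block [ 0.4983 -0.3461  0.0526]
spool [0.6015 0.0667 0.0062]
holder [ 0.6069 -0.0459  0.0514]
lamp? [ 0.4011 -0.0431  0.0393]
box [ 0.6184 -0.3474  0.0616]
pink [ 0.5365 -0.4268  0.1092]
pink2 [ 0.4701 -0.4237  0.1078]
turq [ 0.6129 -0.2618  0.1086]
innertube [ 0.5128 -0.1094  0.0739]
drifttop [ 0.5347 -0.3507  0.1214]
pintop [ 0.4666 -0.3401  0.0932]
block [ 0.5012 -0.3454  0.0543]
holeA [0.4811 0.0588 0.077 ]
holeB [ 0.511  -0.0038  0.0415]
```

View pics/a.png

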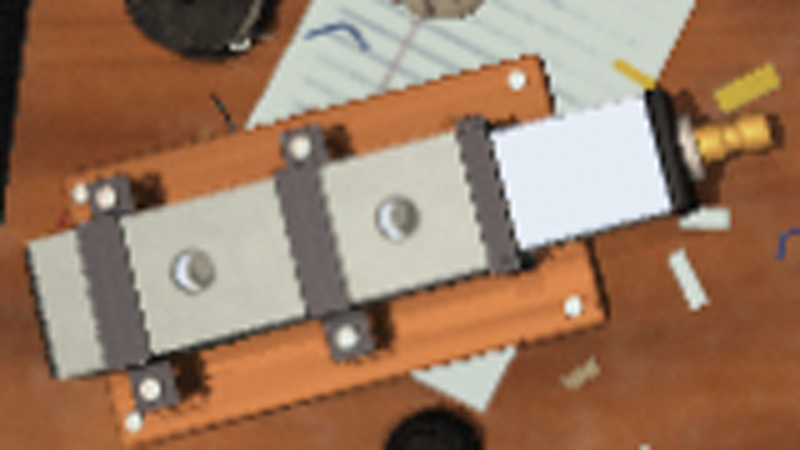

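View pics/b.png

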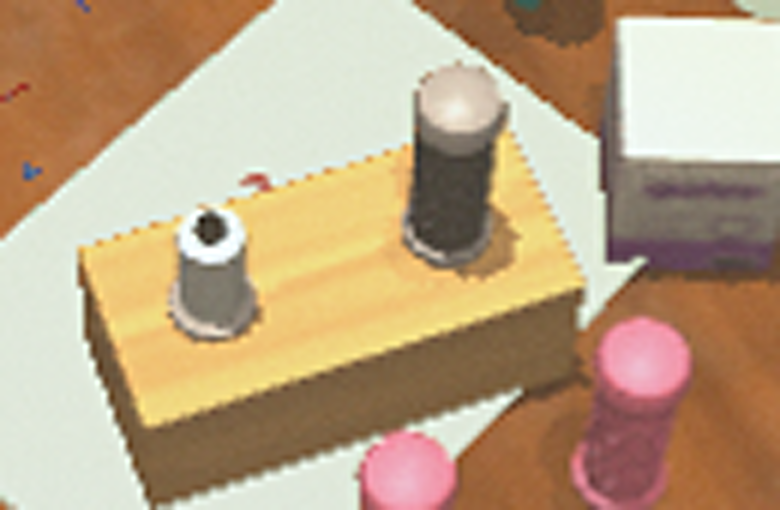

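Drift in block (scene crop (455,170), ribbed black grip, domed steel head), pin at (210,270); the mast holes in the top crop are at (192,270) and (397,218), inner aluminium crescent visible on the left, mouth at right. Now a refined measurement.

```bash
cat > m.py <<'E'
from h import *
from scipy.optimize import least_squares
def hole(c,uv,f=8,r=9):
    u,v=uv; I=c['color'][v-r:v+r+1,u-r:u+r+1].astype(np.float32)
    I=cv2.resize(I,None,fx=f,fy=f,interpolation=cv2.INTER_CUBIC)
    b=np.median(I.reshape(-1,3),0); d=np.abs(I-b).sum(-1)
    m=cv2.morphologyEx((d>35).astype(np.uint8),cv2.MORPH_CLOSE,np.ones((9,9)))
    cs,_=cv2.findContours(m,cv2.RETR_EXTERNAL,cv2.CHAIN_APPROX_NONE)
    k=min((x for x in cs if cv2.contourArea(x)>800),key=lambda x:np.linalg.norm(x.mean((0,1))-I.shape[0]/2))
    k=cv2.convexHull(k).reshape(-1,2)
    P=onplane(c,(k+.5)/f-.5+[u-r,v-r],.078)[:,:2].astype(np.float32)
    e=cv2.fitEllipse(P*1000) ; return np.array(e[0])/1000,e[1]
if __name__=='__main__':
    T=load('top');S=load('scene')
    for n,c,px in(('top',T,[(183,239),(224,228)]),('scene',S,[(221,109),(248,134)])):
        for q in px:
            try: print(n,q,hole(c,q))
            except Exception as e: print(n,q,e)
        W=cloud(c).reshape(-1,3); W=W[~np.isnan(W[:,0])]
        for nm,x0,r,lo,hi in(('drift',(.535,-.351),.011,.06,.105),('dhead',(.535,-.351),.013,.112,.116),('pin',(.466,-.34),.0095,.06,.087)):
            Q=W[(W[:,2]>lo)&(W[:,2]<hi)&(np.hypot(*(W[:,:2]-x0).T)<.022)]
            if len(Q)<6: print(nm,len(Q));continue
            s=least_squares(lambda p:np.hypot(*(Q[:,:2]-p).T)-r,x0,loss='soft_l1',f_scale=.001)
            T_=W[(W[:,2]>hi)&(np.hypot(*(W[:,:2]-x0).T)<.022)]
            print(n,nm,len(Q),s.x.round(4),'top',T_[:,:2].mean(0).round(4),T_[:,2].max().round(4))
        B=W[(abs(W[:,2]-.052)<.004)&(np.hypot(*(W[:,:2]-(.5,-.345)).T)<.08)]
        print(n,'block',cv2.minAreaRect((B[:,:2]*1000).astype(np.float32)),B[:,2].mean())
        M=W[(abs(W[:,2]-.079)<.004)&(np.hypot(*(W[:,:2]-(.485,.01)).T)<.14)]
        print(n,'mast',cv2.minAreaRect((M[:,:2]*1000).astype(np.float32)),np.median(M[:,2]))
E
python3 m.py
```

```text
top (183, 239) (array([0.4781467 , 0.04755872]), (19.314180374145508, 20.441173553466797))
top (224, 228) (array([ 0.4977504 , -0.03429197]), (19.835927963256836, 20.770713806152344))
top drift 43 [ 0.5337 -0.3517] top [ 0.5331 -0.3504] 0.1249
top dhead 9 [ 0.5346 -0.3522] top [ 0.5335 -0.3508] 0.1249
top pin 20 [ 0.4645 -0.3411] top [ 0.4646 -0.3402] 0.0966
top block ((499.13519287109375, -346.3404541015625), (61.077911376953125, 130.25323486328125), 81.48176574707031) 0.051897472843319935
top mast ((490.522705078125, -7.517890930175781), (63.61979675292969, 241.48841857910156), 13.6393404006958) 0.07839019543939779
scene (221, 109) (array([0.47716827, 0.04657812]), (19.29821014404297, 21.551231384277344))
scene (248, 134) (array([ 0.49743262, -0.03470448]), (19.13434410095215, 20.460979461669922))
scene drift 196 [ 0.5359 -0.3505] top [ 0.5335 -0.3539] 0.1235
scene dhead 32 [ 0.536  -0.3497] top [ 0.5342 -0.3523] 0.1235
scene pin 92 [ 0.4665 -0.3398] top [ 0.4658 -0.3415] 0.0949
scene block ((500.7906188964844, -346.05670166015625), (62.64686584472656, 131.0332489013672), 80.7037353515625) 0.05139932831350238
scene mast ((492.12548828125, -5.998924255371094), (64.60826110839844, 239.5296630859375), 13.167163848876953) 0.07793267482790622
```

```bash
python3 - <<'E'
from h import *
D=[.5348,-.3513]; o=[180,0,-8.9]
movep([*D,.36],o); grip(.05,80)
move_linear([*D,.238],speed=.1)
s=get_state();print(s['time_s'],s['position'],s['ft_force'],s['opening'])
grip(0,80); s=get_state();print(s['time_s'],s['position'],s['ft_force'],s['ft_torque'],s['opening'],s['grip_force'])
move_linear([*D,.36],speed=.1); s=get_state();print(s['time_s'],s['position'],s['ft_force'],s['ft_torque'],s['opening'],s['grip_force'])
movep([.4777,.0471,.36],[180,0,13.6])
s=get_state();print(s['time_s'],s['position'],s['tcp_rot'],s['ft_force'],s['ft_torque'],s['opening'],s['joint_positions'])
c=cap('scene');cv2.imwrite('pics/c.png',c['color'][0:250,100:420].repeat(2,0).repeat(2,1))
E
```

```text
3.3917 [ 0.5350603  -0.35142914  0.23881709] [ 0.16269554 -0.149398    0.01217303] 0.05003929234735141
3.7667 [ 0.53500151 -0.35136268  0.23867536] [-0.46230095  1.68244842  5.5970456 ] [ 0.14667724  0.2183914  -0.00157152] 0.02101098832859303 77.66533737012651
5.1333 [ 0.53465076 -0.35124333  0.35912225] [ 0.45493308  0.30337916 -1.44545947] [ 0.02203488 -0.00991654  0.05293212] 0.020692604626194003 77.96692470117705
6.625 [0.47827098 0.04557346 0.35996551] [ 1.79996745e+02 -1.60639065e-03  1.34413153e+01] [-0.28059072  0.37848517 -2.05783995] [ 0.02567485 -0.0152167   0.02243266] 0.020608828018995124 [ 20.03445096   4.68758904 -32.03637693 106.91781756   2.66267701
  69.12488614 -89.42367107]
```

View pics/c.png

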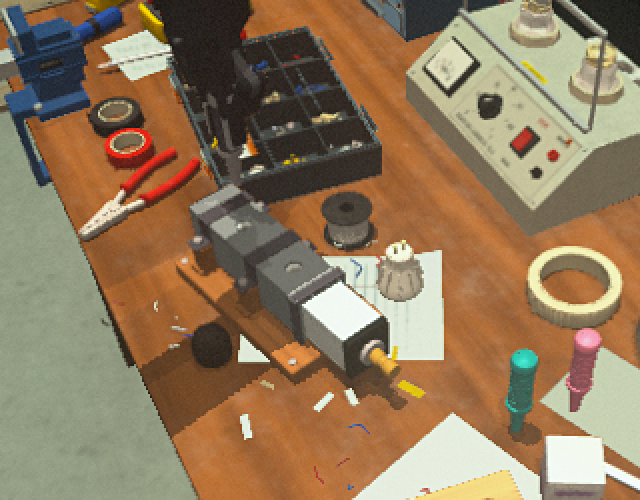

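Drift is held upright (crop ~(232,170)) over the rear hole at (240,226). Now lower it with a compliant press loop.

```bash
cat > press.py <<'E'
from h import *
u=np.array([-.236,.972]); A=np.array([.4777,.0471]); B=np.array([.4976,-.0345])
def avg():
    r=[]
    for _ in range(3): s=get_state(); r.append(s['ft_force']); dwell(.02)
    return np.mean(r,0),s
def press(p,z_end,f0,step=.001,k=1.5e-4,stop=13,lat=20,tmax=15,seat=None):
    """lower p (TCP target) to z_end, yielding sideways along the lateral force; stop on push>stop"""
    p=np.array(p,float); t0=get_state()['time_s']; n=0
    while True:
        F,s=avg(); F=F-f0; a=np.array(s['position']); v=np.array([u[1],-u[0]])
        if n%3==0 or F[2]>stop: print(f"{s['time_s']:.2f} z {a[2]:.4f} cmd {p[2]:.4f} dy {(a[:2]-A)@u*1e3:.2f} dx {(a[:2]-A)@v*1e3:.2f} F {F@[*u,0]:.1f} {F@[*v,0]:.1f} {F[2]:.1f} T {np.round(s['ft_torque'],2)}")
        n+=1
        if F[2]>stop or np.hypot(*F[:2])>lat: print('STOP');return p,F,s
        if p[2]<=z_end or s['time_s']-t0>tmax: print('end');return p,F,s
        g=F[:2].copy(); 
        d=k*g; d*=min(1,.0006/max(1e-9,np.hypot(*d))); 
        if np.hypot(*g)>1: p[:2]+=d
        p[2]-=step*np.clip(1-F[2]/stop,.3,1)
        move_linear(p,speed=.02)
E
python3 - <<'E'
from press import *
p=[*(A-.0024*u),.309]
move_linear(p,speed=.06);dwell(.4); f0,s=avg(); np.save('f0.npy',f0); print(f0,s['position'],s['time_s'])
p,F,s=press(p,.297,f0,stop=6); np.save('p.npy',p)
E
```

```text
[ 0.2372041   0.13068336 -1.44364068] [0.47827587 0.04476402 0.30907334] 8.1083
8.16 z 0.3091 cmd 0.3090 dy -2.42 dx 0.01 F -0.3 -0.0 0.2 T [-0.   -0.01 -0.  ]
9.06 z 0.3060 cmd 0.3061 dy -2.38 dx -0.01 F -0.5 -0.5 -0.2 T [ 0.06 -0.01  0.02]
9.96 z 0.3030 cmd 0.3031 dy -2.39 dx -0.01 F 0.2 -0.3 0.2 T [ 0.05 -0.01  0.05]
10.86 z 0.3001 cmd 0.3002 dy -2.40 dx -0.02 F -0.0 -0.2 0.0 T [ 0.01 -0.02  0.04]
11.76 z 0.2972 cmd 0.2972 dy -2.42 dx -0.03 F 0.1 -0.5 0.1 T [ 0.03 -0.01  0.02]
end
```

```bash
python3 - <<'E'
from press import *
p=np.load('p.npy'); f0=np.load('f0.npy')
p,F,s=press(p,.2630,f0,stop=14,tmax=14); np.save('p.npy',p); print(p,s['opening'])
E
```

```text
12.11 z 0.2962 cmd 0.2962 dy -2.41 dx -0.01 F -0.4 -0.3 0.3 T [ 0.01  0.03 -0.01]
13.01 z 0.2932 cmd 0.2933 dy -2.41 dx -0.02 F 0.5 0.3 -0.1 T [-0.02 -0.    0.05]
13.91 z 0.2903 cmd 0.2903 dy -2.35 dx 0.02 F -0.2 -0.0 -0.0 T [ 0.13 -0.07 -0.02]
14.81 z 0.2874 cmd 0.2873 dy -2.20 dx 0.24 F 1.5 0.6 0.5 T [ 0.32 -0.15 -0.03]
15.71 z 0.2853 cmd 0.2850 dy -2.02 dx 0.47 F -0.3 -0.1 7.5 T [-0.06 -0.05  0.03]
16.61 z 0.2840 cmd 0.2836 dy -1.91 dx 0.50 F 0.4 -0.5 8.3 T [ 0.02  0.13 -0.  ]
17.51 z 0.2830 cmd 0.2825 dy -1.81 dx 0.40 F 0.2 -0.7 9.0 T [ 0.1   0.02 -0.01]
18.41 z 0.2820 cmd 0.2814 dy -1.74 dx 0.39 F 0.5 -0.8 8.5 T [0.11 0.07 0.03]
19.31 z 0.2808 cmd 0.2803 dy -1.59 dx 0.32 F 0.8 -0.3 9.4 T [ 0.13  0.02 -0.03]
20.21 z 0.2798 cmd 0.2792 dy -1.45 dx 0.28 F 0.8 0.2 8.8 T [ 0.17 -0.06 -0.  ]
21.11 z 0.2788 cmd 0.2782 dy -1.29 dx 0.29 F 0.6 -0.0 9.3 T [ 0.1  -0.04  0.  ]
22.01 z 0.2778 cmd 0.2772 dy -1.26 dx 0.31 F 1.2 -0.2 9.0 T [ 0.17  0.1  -0.04]
22.91 z 0.2767 cmd 0.2761 dy -1.09 dx 0.27 F 0.7 0.3 9.4 T [ 0.17 -0.01  0.  ]
23.81 z 0.2755 cmd 0.2750 dy -1.01 dx 0.26 F 0.8 0.3 8.1 T [ 0.28 -0.03  0.02]
24.71 z 0.2742 cmd 0.2738 dy -0.94 dx 0.26 F 0.8 -0.0 7.7 T [ 0.12 -0.02 -0.04]
25.61 z 0.2729 cmd 0.2724 dy -0.88 dx 0.28 F 0.7 0.4 8.8 T [ 0.21 -0.06  0.01]
end
[0.47789132 0.04599839 0.27163974] 0.021014975791400253
```

```bash
python3 - <<'E'
from press import *
p=np.load('p.npy'); f0=np.load('f0.npy')
p,F,s=press(p,.2610,f0,step=.0014,stop=16,tmax=12); np.save('p.npy',p); print(p,s['opening'])
E
```

```text
26.26 z 0.2721 cmd 0.2716 dy -0.94 dx 0.26 F 1.4 0.4 7.9 T [ 0.22 -0.14  0.05]
27.16 z 0.2693 cmd 0.2692 dy -0.84 dx 0.34 F 0.4 1.8 5.9 T [ 0.11 -0.46 -0.02]
28.06 z 0.2664 cmd 0.2665 dy -0.85 dx 0.57 F 0.4 0.4 5.4 T [ 0.13 -0.17 -0.06]
28.96 z 0.2645 cmd 0.2638 dy -0.78 dx 0.67 F 1.2 -4.2 15.8 T [-0.07  0.94  0.05]
29.26 z 0.2645 cmd 0.2634 dy -0.70 dx 0.43 F 0.3 -3.9 17.7 T [-0.12  0.74 -0.02]
STOP
[0.47792654 0.04643337 0.26335797] 0.020550455203189186
```

```bash
python3 - <<'E'
from press import *
p=np.load('p.npy'); p[2]=.2645; move_linear(p,speed=.02); dwell(.1); print(avg()[0])
grip(.05); p[2]=.30; move_linear(p,speed=.05); p[2]=.40; move_linear(p,speed=.2)
P=[.4656,-.3408]
movep([*P,.36],[180,0,-8.9])
c=cap('top'); cv2.imwrite('pics/d.png',cv2.resize(c['color'][185:275,145:305],(800,450),interpolation=2)); s=cap('scene')
for n in (c,s):
    W=cloud(n).reshape(-1,3); Q=W[(np.hypot(*(W[:,:2]-A).T)<.025)&(W[:,2]>.09)]
    print(len(Q),Q[:,2].max(),Q[Q[:,2]>Q[:,2].max()-.008].mean(0)) 
s=get_state(); print(s['time_s'],s['position'],s['opening'])
E
```

```text
[3.00100332 0.39022341 3.84136765]
219 0.15111783034387485 [0.47830846 0.04576605 0.14696679]
294 0.1498057825818349 [0.47820738 0.04368283 0.14550728]
33.125 [ 0.4665401  -0.33915633  0.36039935] 0.04987375213794806
```

View pics/d.png

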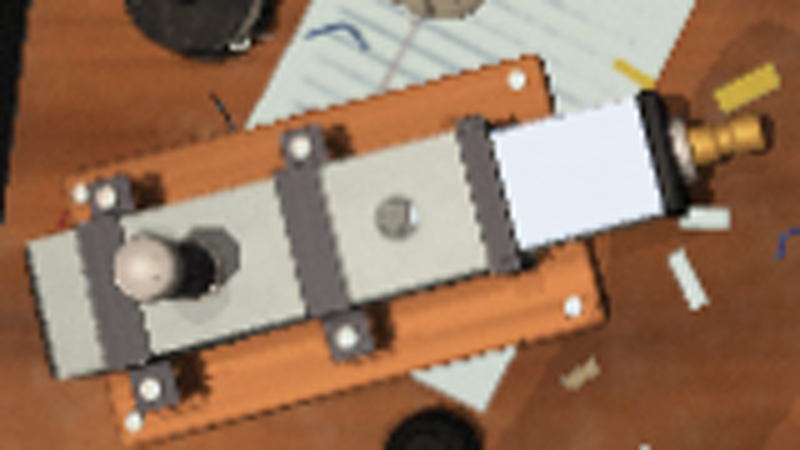

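Drift is home and upright at (150,268) with its collar on the tube; front hole at (397,218) is free and now nearly aligned. Next the pin.

```bash
python3 - <<'E'
from press import *
P=[.4656,-.3408]
move_linear([*P,.2335],speed=.1); dwell(.1); grip(0,60); s=get_state(); z=s['position'][2]; print(s['time_s'],s['position'],s['opening'],s['ft_force'])
off=z-.052; np.save('off.npy',off)
move_linear([*P,.36],speed=.12)
v=np.array([.972,.236]); H=B+.00045*v-.00035*u
movep([*H,.34],[180,0,13.6]); 
zt=.078+.034+off
p=[*H,zt+.003]; move_linear(p,speed=.08); dwell(.3); f0,s=avg(); np.save('f0.npy',f0); print(f0,s['position'],s['time_s'],s['opening'],'touch',zt,'seat',.078+off)
p,F,s=press(p,.078+off-.002,f0,step=.0018,stop=9,lat=10,tmax=14); np.save('p.npy',p)
E
```

```text
35.0333 [ 0.46574231 -0.34086492  0.23387498] 0.017282099138106417 [-0.67434716  1.03535707  4.05225481]
[ 0.18667765  0.04186938 -0.60209071] [ 0.49819681 -0.03473038  0.29716912] 38.4417 0.01734068944792272 touch 0.2938749818256892 seat 0.25987498182568924
38.49 z 0.2971 cmd 0.2969 dy -84.36 dx 0.59 F 0.4 -0.0 0.0 T [-0.04  0.   -0.06]
39.39 z 0.2914 cmd 0.2915 dy -84.35 dx 0.50 F -0.4 -0.2 0.0 T [-0.01  0.02 -0.02]
40.29 z 0.2860 cmd 0.2861 dy -84.35 dx 0.49 F 0.0 -0.2 -0.4 T [-0.04  0.05 -0.05]
41.19 z 0.2807 cmd 0.2808 dy -84.34 dx 0.52 F -0.3 -0.0 0.1 T [ 0.01 -0.03  0.01]
42.09 z 0.2753 cmd 0.2754 dy -84.35 dx 0.50 F 0.1 0.0 0.1 T [0.01 0.01 0.02]
42.99 z 0.2700 cmd 0.2700 dy -84.34 dx 0.52 F 0.3 -0.0 0.0 T [-0.02 -0.06  0.  ]
43.89 z 0.2646 cmd 0.2646 dy -84.36 dx 0.50 F 0.2 -0.3 0.3 T [-0.01 -0.01 -0.  ]
44.79 z 0.2598 cmd 0.2594 dy -84.37 dx 0.75 F -0.4 -1.5 5.3 T [-0.01  0.33 -0.01]
45.09 z 0.2598 cmd 0.2586 dy -84.33 dx 0.72 F 1.5 -4.1 13.2 T [ 0.09  0.9  -0.01]
STOP
```

Seated at the expected height. Release, retreat and check.

```bash
python3 - <<'E'
from press import *
p=np.load('p.npy'); p[2]=.2597; move_linear(p,speed=.02); dwell(.1); print(avg()[0])
grip(.05); p[2]=.31; move_linear(p,speed=.06); p[2]=.42; move_linear(p,speed=.2)
movep([.5,-.35,.42],[180,0,0])
c=cap('top'); s=cap('scene'); 
cv2.imwrite('pics/e.png',np.vstack([cv2.resize(c['color'][190:270,145:305],(560,280),interpolation=2),cv2.resize(s['color'][70:210,170:310],(560,320),interpolation=2)]))
for n in (c,s):
    W=cloud(n).reshape(-1,3)
    for X in(A,B):
        Q=W[(np.hypot(*(W[:,:2]-X).T)<.025)&(W[:,2]>.09)]; print(len(Q),Q[:,2].max(),Q[Q[:,2]>Q[:,2].max()-.008].mean(0))
print(get_state()['time_s'])
E
```

```text
[-0.68106586 -0.32701056  3.98658731]
217 0.15125885647653417 [0.47824961 0.04597989 0.14702419]
97 0.12265055900777959 [ 0.49717042 -0.03468954  0.1171408 ]
295 0.1486085424260135 [0.47768965 0.04289484 0.14526538]
142 0.1214549369003601 [ 0.49760017 -0.03641194  0.11673414]
48.9167
```

View pics/e.png

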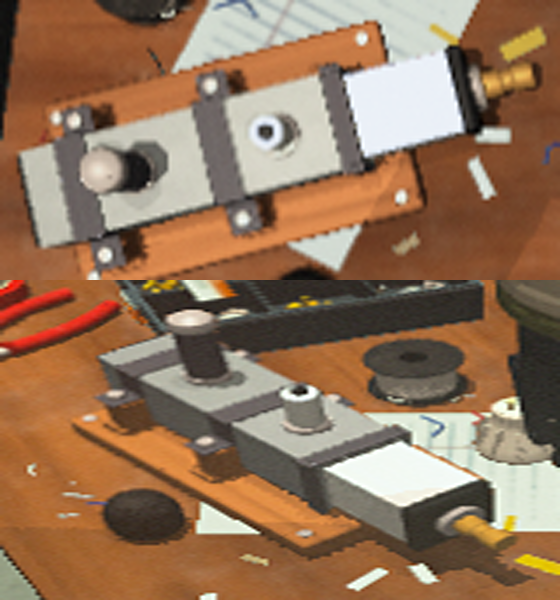

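Drift (top view (110,170)) and pin (268,132) both stand upright with their collars on the tube; tops at 0.150 and 0.122 m agree with expected 0.148 and 0.120.

```bash
python3 -c "
from bench import *
print(sign_off())"
```

```text
the job is handed in; nothing more can be done
None
```

The drift is home in the rear hole and the pin in the front hole, both released and upright with collars on the tube. The job was handed in at about 49 s; `sign_off` returned no verdict.

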